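Bolt the die shoe home under the lever press

TASK

The die shoe of the ring press has been left part-way out. Push it by its post fully home under the ram, then slide the barrel bolt across into the shoe, feel for the place where its handle meets the keeper notch, and turn the handle fully down into the notch so that it stays locked. Push and turn gently, never forcing the handle where it does not go down by itself, and leave the raised press arm and everything else on the cart where it is.

Things in the scene. Friction and masses are not known exactly. Their poses are not given: they have to be found in the camera images.
- press: Cast grey bench lever press, fixed; bed 340 x 150 mm. Origin on the cart top under the die shoe's centreline, 130 mm behind the bed's near edge; x = the shoe's push-in direction (post to column), y left of it, z up. Bed top z = 30 mm; head, ram and column at x = 45 to 205, y = -35 to 35, up to z = 315. Push on press or shoe with under 35 N.
- shoe_grip (a point): Centre of the top of the die shoe's upright steel post: 16 mm diameter, 40 high, top 111 mm above the cart, foot on the shoe's top (71 mm). Home, it is at press x = -90, y = 0. The shoe, a steel block 215 x 80 x 40 mm between gibs, has its near edge 15 mm before the post; it slides only along press x with about 4 N drag and stays where left.
- shoe (a joint): How far the shoe stands out towards press -x (m): 0 = home against its hard stop, 0.025 to 0.045 at the start. Its right flank (press y = -40 mm) has an 18 mm square hole that takes the 14 mm round-nosed bolt only when the shoe is home to about 3 mm; the nose reaches the flank at bolt_rod = 0.020.
- bolt: Back plate of the barrel bolt, on a ledge (top z = 30 mm) right of the bed, with the bolt it carries. Origin on the bolt's axis at the stem's place for bolt_rod = 0: press (-30, -185, 52) mm; axes as the press's, bolt axis along y. The channel's lips stand 16 mm above the axis, 11 mm before and behind it: away from the notch the handle leans only about 0.3 rad.
- bolt_knob (a point): Centre of the 22 mm steel ball on the bolt's handle, 58 mm from the bolt's axis, on a 10 mm square stem. Handle upright: straight above the axis, 110 mm above the cart. Turned down: about 56 mm above the cart, 58 mm from the axis towards press -x; along press y nothing is within 25 mm of the ball there. Pinched hard, the ball resists rolling between the fingers (about 4 N at a grip of 12 N).
- bolt_rod (a joint): How far the bolt is slid towards press +y, into the shoe (m): 0 = drawn back, 0 to 0.012 at the start, 0.075 = end of travel, beyond the notch. About 3 N drag; stays where left. The stem is centred on the keeper's notch at a value between 0.040 and 0.064: see keeper_mid.
- keeper_mid (a point): Middle of the keeper's range, fixed on the press at (-30, -133, 52) mm. The keeper, a notched steel block on the near lip, is clamped up to 12 mm either way along press y of this; its setting is not reported: lean the handle lightly on the lip and slide until it drops into the notch (13.2 wide). Bolt contact must stay under 35 N; a push at the ball acts 3 times as strongly at the lip.
- bolt_handle (a joint): Handle angle in rad about the bolt's axis: 0 = upright, growing as it turns down towards press -x, 1.5 = fully down at its stop (nearly level). At the start -0.2 to 0.2; stiff enough to stay where it is left (about 1 N at the ball turns it).
- press_arm (a joint): Long arm of the press, in rad: 0 = raised (leaning back, ball 610 above the cart, on the press's left side); grows as it is pulled down.
- ring_a: Loose brass crimp ring, 36 across, 12 high, on the cart near the bolt. Origin under its centre.
- ring_b: Loose brass crimp ring, 36 across, 12 high, on the cart near the press's left side. Origin under its centre.
- ring_c: Loose brass crimp ring, 36 across, 12 high, on the cart to the right of the press. Origin under its centre.
- lamp_pipe: Loose brass threaded lamp pipe, 240 long, 11 thick, with two hex nuts 22 across, lying left of the press. Origin under its middle, along its x.
- shade: Loose yellow glass hexagonal shade with brass cap, 132 across, 122 high, standing left of the press. Origin under its centre.
- oiler: Loose copper oil can with a thin spout, 60 mm across, 140 high, right of the press column. Origin under its centre.
- mallet: Loose hammer, 240 long, lying right of the press. Origin under its middle.

How it is judged:
By the outcome, as a careful person would: the job done as asked, in the order asked, and still so for the second after the job is handed in, with the robot touching nothing.
It also fails if it takes over 72 s, if anything falls off the work surface, if the arm or the gripper's body presses on something with over 40 N, if the wrist force passes 120 N, or if a joint passes its speed limit or range.

ROBOT

A 6-joint arm with a two-finger parallel gripper is mounted at the origin on the work surface. World frame = base frame: x ahead of the robot, y to its left, z up, the work surface at z = 0. Lengths are in m, angles in degrees, forces in N, time in s.
With the tool pointing down it reaches from about 0.35 to 0.875 m from the base axis. Payload 4.2 kg.
Tool frame: the origin (TCP) lies midway between the tips of the shut fingers; the grasp point (between the pads) lies 19 mm behind it (r.pinch_z is the distance from the TCP to the grasp point, in m); z points along the fingers, y is the line along which they close (so a half turn about z gives the same grasp; the last joint's range is limited). The gripper opens to 87 mm and grips with 3 to 60 N. Pads are 19 mm wide; open, the fingers measure 117 mm over their backs; the gripper's body (75 mm by 190 mm) begins 51 mm behind the grasp point.
Start: joints at [-53.079, 22.042, 0.453, 0, -68.411, -14.817], TCP at [0.235, -0.579, 0.223] pointing down, gripper open.
Joint ranges: [-179.83, 179.83], [-69.29, 118.12], [-61.27, 80.66], [-181.25, 117.63], [-171.15, -9.14], [-177.46, 177.46]. Speed limits (degrees/s): [159.86, 159.86, 180, 180, 180, 180].

INTERFACE

Orientations are given as a 3x3 rotation matrix whose columns are the frame's x, y, z axes.
In Python, from station import r, imaging, models gives the robot as it stands. The module is installed in compiled form; this text tells all that it offers.
- The arm moves only by the tool apply_moves, never from a script. Its argument "moves" is a list of rows, each a list of 2 entries, a list of its own where there are three numbers: the shift along the tool's x, y, z in m, then the turn about the tool's z in degrees. A call has 1 to 5 rows; each row shifts and turns the commanded pose from where the row before left it, along the tool's axes as they then stand; what a row does not reach is not made up. A row lasts 1/12 s, in which the tool goes at most 41.7 mm and 7.16 degrees, less where a joint would pass 70% of its speed; a pose out of reach is approached as far as the arm can. A call is refused whole if a number of a shift passes 0.0417 or a number of a turn 7.16, either way. A call with a gripper value outside its range is refused whole. "hand" is the finger opening in m, from 0 to 0.087, set as the call begins (left out, the last holds). The fingers move at their own pace and stop on an object; the grip force is fixed at half the most. Time passes only in rows, so rows that do not move let the fingers close. It gives the time, the measured TCP pose, the force, the opening and the grip force at its end, in the units of the state.
- r.sense(): the state, without advancing time (a new reading comes with each control period).
- imaging.capture(name): name is "scene" or "top" or "wrist"; returns a dict with "frame" (420x560x3 uint8, blue, green, red), "intrinsics" (3x3 intrinsics, pixels), "eye" and "orientation" of the camera in the world. Camera axes: x right, y down, z forward; pixel columns grow to the right and rows downward; lengths in m; the calibration is good to about 2 mm. A picture is of the moment at which its call begins. There is no depth.
- r.finish_job(): hands the job in; it is judged then, once.
Trained networks look in a picture, given as the dict that the camera call returned (one of the last four; its "shot" number tells which), for a name from the list of things; names that differ only in an ending like _2 or _b are one class to them, and where a whole thing is asked for, a point or a joint stands for the part that bears it (a point fixed in the world has none). Each returns a list of dicts, best first, with "confidence" (0 to 1); they miss things now and then, are a little off and sometimes report something else, mostly with a low value. They report only what shows in the picture. A call takes as long as a camera call.
- models.cut_out(picture, target): "region" (420x560 bool, what is visible of it) and "extent" ([left, top, width, height] as shares, 0 to 1, of the picture: columns of its width, rows of its height, round what is visible of it).
- models.place_of(picture, target): "at" ([column, row] as shares, 0 to 1, of the picture: columns of its width, rows of its height: a listed point, or the origin of a listed thing).
The state is a dict: "time_s": time; "joints": joint angles; "joint_velocities": joint speeds; "effort": joint torques, N m; "tcp_pos": TCP position; "ee_rot": TCP orientation; "wrist_force": force on the tool from outside, world axes, zero at the start; "moment": the same for the moment, N m; "gripper_width": opening from 0.0 (shut) to 1.0 (fully open); "gripper_force": force on a finger pad.
Only numpy, scipy, OpenCV 4.12 (cv2) and the standard library are available. Lean on these libraries where they do the work, as an engineer would, in place of code of your own. Each camera call takes 0.05 s, during which the arm holds its last target. There are 200 camera calls.

## Working session

There is one attempt and no reset: what is moved stays moved. The work goes in short steps, Python scripts to look and compute and a tool call to move; the robot and the scene stay as the last step left them, time stands still between calls to the robot, and variables do not carry over. Pictures are saved under pics/ and viewed, at most 10 in all, crops included, and the job is handed in when it is done.

Besides the shell and the picture viewer there is one more tool, called as a command line: name --argument value ..., lists and objects as JSON in quotes. apply_moves: Moves the arm, as the interface text tells. Its arguments: {"type":"object","properties":{"moves":{"type":"array"},"hand":{"type":"number"}},"required":["moves"]}

```bash
mkdir -p pics; cat > h.py <<'E'
from station import r, imaging, models
import numpy as np, cv2
def ray(c,at):
    p=np.array([at[0]*560,at[1]*420,1.]); d=c["orientation"]@np.linalg.solve(c["intrinsics"],p); return np.array(c["eye"]),d/np.linalg.norm(d)
def tri(rs):
    A=0;b=0
    for e,d in rs:
        P=np.eye(3)-np.outer(d,d);A=A+P;b=b+P@e
    x=np.linalg.solve(A,b); return x,[round(float(np.linalg.norm((np.eye(3)-np.outer(d,d))@(x-e)))*1000,1) for e,d in rs]
def atz(ra,z):
    e,d=ra; return e+d*(z-e[2])/d[2]
E
python3 - <<'E'
from h import *
s=r.sense(); print({k:np.round(v,3).tolist() for k,v in s.items()}, r.pinch_z)
C={n:imaging.capture(n) for n in("scene","top","wrist")}
for n,c in C.items():
    cv2.imwrite(f"pics/{n}0.png",c["frame"]); print(n,c["shot"],np.round(c["eye"],3),np.round(c["orientation"],2).tolist())
R={}
for t in("shoe_grip","bolt_knob","keeper_mid","press","bolt","ring_a","ring_b","oiler","mallet","shade","lamp_pipe"):
    for n,c in C.items():
        for q in models.place_of(c,t)[:3]:
            print(t,n,round(q["confidence"],2),np.round(np.array(q["at"])*[560,420],1),np.round(atz(ray(c,q["at"]),{"shoe_grip":.111,"bolt_knob":.11,"bolt":.052,"keeper_mid":.052}.get(t,0)),3))
            R.setdefault(t,{}).setdefault(n,ray(c,q["at"]))
for t,v in R.items():
    if len(v)>1: x,e=tri(v.values()); print(t,np.round(x,4),e)
E
```

```text
{'time_s': 0.0, 'joints': [-53.079, 22.091, 0.38, -0.029, -68.411, -14.818], 'joint_velocities': [0.028, 0.051, -0.03, 0.03, 0.022, -0.063], 'effort': [0.0, -39.067, 18.741, 4.22, 0.011, -0.0], 'tcp_pos': [0.235, -0.578, 0.221], 'ee_rot': [[-0.927, -0.376, -0.001], [-0.376, 0.927, 0.002], [0.0, 0.002, -1.0]], 'wrist_force': [-0.101, -0.604, -0.781], 'moment': [0.042, 0.011, -0.004], 'gripper_force': 0.0, 'gripper_width': 0.997} 0.0187
scene 1 [ 1.221 -0.057  1.011] [[0.13, 0.79, -0.6], [0.99, -0.1, 0.09], [0.02, -0.61, -0.79]]
top 2 [0.458 0.041 1.098] [[0.0, -0.98, 0.19], [-1.0, -0.01, -0.02], [0.03, -0.19, -0.98]]
wrist 3 [ 0.164 -0.608  0.383] [[-0.38, 0.89, 0.26], [0.93, 0.36, 0.11], [0.0, 0.28, -0.96]]
shoe_grip scene 0.89 [264.7 187.8] [0.491 0.036 0.111]
shoe_grip top 0.6 [266.8 275.7] [0.486 0.041 0.111]
bolt_knob scene 0.65 [202.4 237.1] [ 0.619 -0.126  0.11 ]
bolt_knob top 0.51 [333.9 228.5] [ 0.603 -0.127  0.11 ]
bolt_knob top 0.5 [261.3 230.7] [0.596 0.055 0.11 ]
keeper_mid scene 0.7 [218.5 241.9] [ 0.599 -0.091  0.052]
keeper_mid top 0.79 [313.7 236.5] [ 0.59  -0.083  0.
[... 1207 characters left out ...]
hade top 0.72 [157.9 211.5] [0.664 0.344 0.   ]
lamp_pipe scene 0.68 [328.8 242.7] [0.603 0.189 0.   ]
lamp_pipe scene 0.33 [220.9 326.9] [ 0.795 -0.103  0.   ]
lamp_pipe top 0.64 [214.3 231.9] [0.608 0.186 0.   ]
shoe_grip [0.4855 0.0387 0.1039] [1.9, 1.9]
bolt_knob [ 0.6059 -0.1285  0.0911] [1.6, 1.6]
keeper_mid [ 0.5911 -0.0881  0.0386] [3.8, 3.8]
press [0.6098 0.0525 0.0067] [1.2, 1.2]
bolt [ 0.6031 -0.1404  0.0504] [2.7, 2.7]
ring_a [ 0.5573 -0.1837 -0.206 ] [66.6, 66.6]
ring_b [ 0.5573 -0.1837 -0.206 ] [66.6, 66.6]
oiler [ 0.7915 -0.1045 -0.0124] [2.5, 2.5]
mallet [ 0.6587 -0.2947 -0.0036] [6.6, 6.6]
shade [ 0.6668  0.3539 -0.0055] [8.0, 8.0]
lamp_pipe [0.6071 0.1866 0.0061] [1.1, 1.1]
```

```bash
python3 - <<'E'
import cv2
a=cv2.imread("pics/scene0.png")[120:350,130:430];b=cv2.imread("pics/top0.png")[140:330,180:420]
cv2.imwrite("pics/a.png",cv2.resize(a,None,fx=2.6,fy=2.6,interpolation=2));cv2.imwrite("pics/b.png",cv2.resize(b,None,fx=3,fy=3,interpolation=2))
E
```

```text
(no output)
```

View pics/a.png

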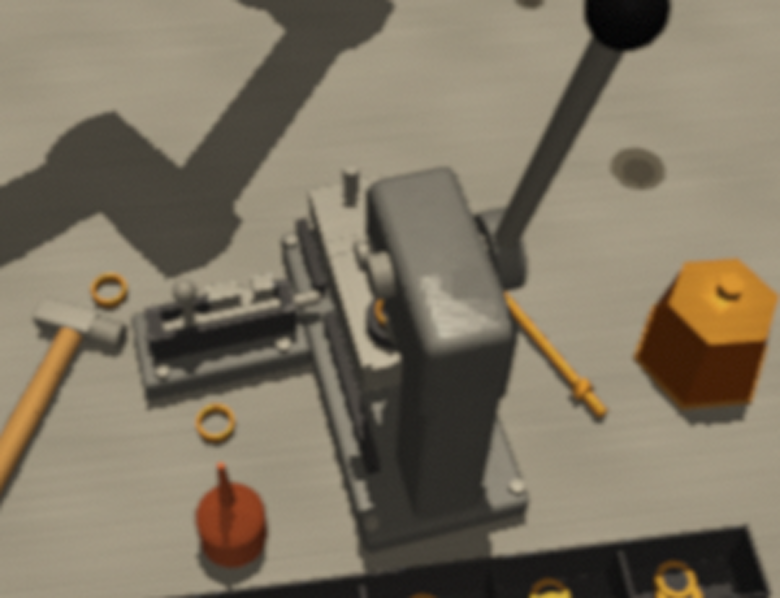

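View pics/b.png

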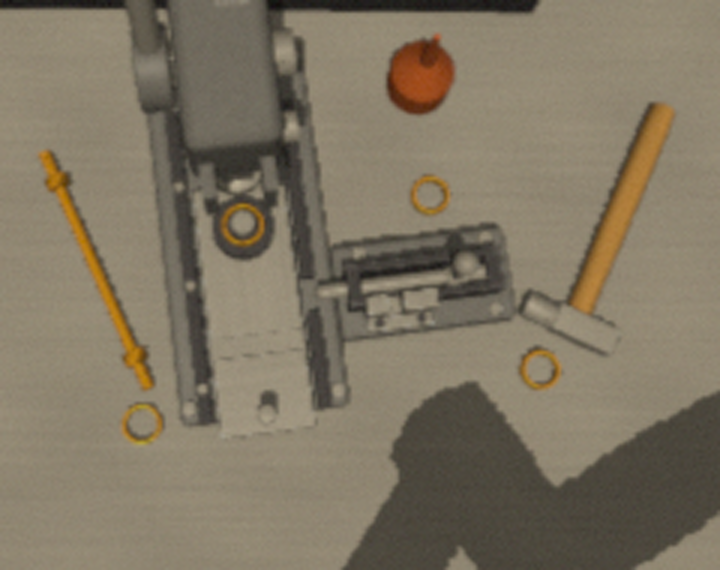

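The scene view shows the shoe standing out with its post at crop (350,175) and the bolt upright and drawn back with its ball at (186,295). The top view shows the keeper's two blocks with the notch between them at crop (401,300), and the press yawed about +6.4°. I'll align the tool with the press and hover near for wrist views.

apply_moves --moves '[[[0, 0, 0], 5.2], [[0, 0, 0], 5.2], [[0, 0, 0], 5.2], [[-0.0215, 0.033, 0], 0], [[-0.0215, 0.033, 0], 0]]' --hand 0.05

```text
time_s: 2.22
tcp_pos: [0.27, -0.5087, 0.2216]
ee_rot: [[-0.994, -0.109, -0.001], [-0.109, 0.994, 0.001], [0.001, 0.001, -1.0]]
wrist_force: [1.6, 0.2, 0.0]
gripper_width: 0.708
gripper_force: 0.0
```

apply_moves --moves '[[[-0.0215, 0.033, 0], 0], [[-0.0215, 0.033, 0], 0], [[-0.0215, 0.033, 0], 0], [[-0.0215, 0.033, 0], 0], [[-0.0215, 0.033, 0], 0]]'

```text
time_s: 2.63
tcp_pos: [0.359, -0.3308, 0.2229]
ee_rot: [[-0.994, -0.113, 0.001], [-0.113, 0.994, -0.0], [-0.001, -0.0, -1.0]]
wrist_force: [0.2, -0.2, 0.1]
gripper_width: 0.576
gripper_force: 0.0
```

apply_moves --moves '[[[-0.0215, 0.033, 0], 0], [[-0.0215, 0.033, 0], 0], [[-0.0215, 0.033, 0], 0], [[-0.0215, 0.033, 0], 0], [[0, 0, 0], 0]]'

```text
time_s: 3.05
tcp_pos: [0.4318, -0.1872, 0.2231]
ee_rot: [[-0.993, -0.12, 0.003], [-0.12, 0.993, 0.0], [-0.003, 0.0, -1.0]]
wrist_force: [0.1, 0.2, 0.1]
gripper_width: 0.573
gripper_force: 0.0
```

```bash
cat > m.py <<'E'
from h import *
import sys
s=r.sense(); print(s["time_s"],np.round(s["tcp_pos"],4),np.round(s["ee_rot"],3).tolist(),np.round(s["wrist_force"],2))
c=imaging.capture("wrist"); cv2.imwrite(f"pics/w{c['shot']}.png",c["frame"])
import pickle,os
D=pickle.load(open("d.pkl","rb")) if os.path.exists("d.pkl") else {}
for t in("shoe_grip","bolt_knob","keeper_mid","bolt","press"):
    for q in models.place_of(c,t)[:2]:
        print(t,round(q["confidence"],2),np.round(np.array(q["at"])*[560,420],1),np.round(atz(ray(c,q["at"]),{"shoe_grip":.111,"bolt_knob":.11,"bolt":.052,"keeper_mid":.052}.get(t,0)),4))
    q=models.place_of(c,t)
    if q and q[0]["confidence"]>.4: D.setdefault(t,[]).append(ray(c,q[0]["at"]))
pickle.dump(D,open("d.pkl","wb"))
for t,v in D.items():
    if len(v)>1: x,e=tri(v); print(t,np.round(x,4),e)
E
python3 m.py
```

```text
3.05 [ 0.4318 -0.1872  0.2231] [[-0.993, -0.12, 0.003], [-0.12, 0.993, 0.0], [-0.003, 0.0, -1.0]] [0.05 0.24 0.13]
shoe_grip 0.79 [492.5 277.1] [0.4813 0.0345 0.111 ]
keeper_mid 0.57 [348.4 322.9] [ 0.597  -0.0839  0.052 ]
bolt 0.82 [305.6 325. ] [ 0.6071 -0.1398  0.052 ]
```

apply_moves --moves '[[[-0.01, 0.033, 0], 0], [[-0.01, 0.033, 0], 0], [[-0.01, 0.033, 0], 0], [[0, 0, 0], 0]]'

```text
time_s: 3.93
tcp_pos: [0.4487, -0.0866, 0.2228]
ee_rot: [[-0.993, -0.117, 0.001], [-0.117, 0.993, 0.001], [-0.002, 0.001, -1.0]]
wrist_force: [0.2, 0.0, -1.5]
gripper_width: 0.576
gripper_force: 0.0
```

```bash
python3 m.py
```

```text
3.9333 [ 0.4487 -0.0866  0.2228] [[-0.993, -0.117, 0.001], [-0.117, 0.993, 0.001], [-0.002, 0.001, -1.0]] [ 0.25  0.02 -1.52]
shoe_grip 0.65 [402.9 250.5] [0.4801 0.0357 0.111 ]
bolt_knob 0.71 [234.9 338.1] [ 0.6059 -0.1251  0.11  ]
keeper_mid 0.86 [276.8 305.3] [ 0.5982 -0.0809  0.052 ]
keeper_mid 0.32 [452.8 224. ] [0.4628 0.1154 0.052 ]
bolt 0.92 [230.1 302.5] [ 0.6011 -0.1413  0.052 ]
shoe_grip [0.4822 0.0374 0.1075] [0.6, 0.6]
keeper_mid [ 0.605  -0.0803  0.0414] [0.3, 0.3]
bolt [ 0.5986 -0.1409  0.0595] [2.3, 2.3]
```

apply_moves --moves '[[[0.03, 0.02, 0], 0], [[0.03, 0.02, 0], 0], [[0.02, 0.03, 0], 0], [[0, 0, 0], 0]]'

```text
time_s: 4.82
tcp_pos: [0.3566, -0.0275, 0.2224]
ee_rot: [[-0.993, -0.117, -0.0], [-0.117, 0.993, 0.002], [0.0, 0.002, -1.0]]
wrist_force: [-0.1, 0.0, 0.3]
gripper_width: 0.569
gripper_force: 0.0
```

```bash
python3 m.py; ls pics
```

```text
4.8167 [ 0.3566 -0.0275  0.2224] [[-0.993, -0.117, -0.0], [-0.117, 0.993, 0.002], [0.0, 0.002, -1.0]] [-0.12  0.04  0.26]
shoe_grip 0.68 [329.2 324.8] [0.4831 0.0349 0.111 ]
shoe_grip [0.4805 0.0342 0.1127] [1.0, 1.2, 1.0]
keeper_mid [ 0.605  -0.0803  0.0414] [0.3, 0.3]
bolt [ 0.5986 -0.1409  0.0595] [2.3, 2.3]
a.png
b.png
scene0.png
top0.png
w4.png
w5.png
w6.png
wrist0.png
```

```bash
python3 - <<'E'
import cv2
a=cv2.imread("pics/w5.png")[200:400,190:440]
cv2.imwrite("pics/c.png",cv2.resize(a,None,fx=3,fy=3,interpolation=2))
E
```

```text
(no output)
```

View pics/c.png

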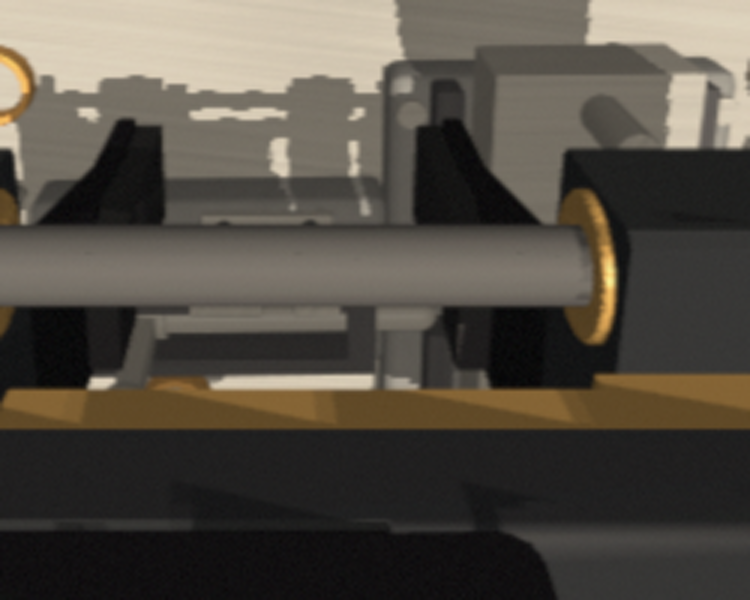

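The wrist view mostly shows the fingers hiding the bolt; the post stands clear at crop (620,120). Next I go behind the post with shut fingers and down.

apply_moves --moves '[[[-0.02, 0.0237, 0.02], 0], [[-0.02, 0.0237, 0.02], 0], [[-0.02, 0, 0.033], 0], [[-0.02, 0, 0.033], 0], [[-0.01, 0, 0.031], 0]]' --hand 0.0

```text
time_s: 5.78
tcp_pos: [0.4468, 0.0287, 0.0841]
ee_rot: [[-0.993, -0.114, 0.002], [-0.114, 0.993, 0.0], [-0.002, 0.0, -1.0]]
wrist_force: [0.7, 1.2, -0.0]
gripper_width: 0.283
gripper_force: 0.0
```

apply_moves --moves '[[[0, 0, 0], 0], [[0, 0, 0], 0]]'

```text
time_s: 5.95
tcp_pos: [0.4435, 0.0272, 0.084]
ee_rot: [[-0.994, -0.113, -0.005], [-0.113, 0.994, -0.002], [0.005, -0.002, -1.0]]
wrist_force: [0.0, 0.8, 0.6]
gripper_width: 0.13
gripper_force: 0.0
```

```bash
python3 m.py
```

```text
5.95 [0.4435 0.0272 0.084 ] [[-0.994, -0.113, -0.005], [-0.113, 0.994, -0.002], [0.005, -0.002, -1.0]] [0.02 0.79 0.64]
shoe_grip 0.75 [294.7 342.5] [0.4809 0.0361 0.111 ]
shoe_grip [0.4813 0.0354 0.1109] [0.7, 1.2, 1.6, 0.8]
keeper_mid [ 0.605  -0.0803  0.0414] [0.3, 0.3]
bolt [ 0.5986 -0.1409  0.0595] [2.3, 2.3]
```

apply_moves --moves '[[[-0.006, 0.004, 0], 0], [[-0.008, 0, 0], 0], [[-0.008, 0, 0], 0], [[-0.006, 0, 0], 0], [[-0.006, 0, 0], 0]]'

```text
time_s: 6.92
tcp_pos: [0.477, 0.0357, 0.085]
ee_rot: [[-0.994, -0.113, -0.003], [-0.113, 0.994, -0.001], [0.004, -0.0, -1.0]]
wrist_force: [-4.2, 2.2, 2.3]
gripper_width: 0.006
gripper_force: 2.3
```

apply_moves --moves '[[[-0.004, 0, 0], 0], [[-0.004, 0, 0], 0], [[-0.003, 0, 0], 0], [[0, 0, 0], 0]]'

```text
time_s: 7.25
tcp_pos: [0.4889, 0.0372, 0.0851]
ee_rot: [[-0.994, -0.113, -0.001], [-0.113, 0.994, 0.0], [0.001, 0.0, -1.0]]
wrist_force: [-2.5, 1.4, -0.6]
gripper_width: 0.007
gripper_force: 1.0
```

apply_moves --moves '[[[-0.003, 0, 0], 0], [[-0.003, 0, 0], 0], [[-0.002, 0, 0], 0], [[-0.001, 0, 0], 0], [[0, 0, 0], 0]]'

```text
time_s: 7.67
tcp_pos: [0.4971, 0.0381, 0.0851]
ee_rot: [[-0.994, -0.113, -0.001], [-0.113, 0.994, 0.0], [0.001, 0.0, -1.0]]
wrist_force: [-3.4, 3.2, -1.2]
gripper_width: 0.007
gripper_force: 1.8
```

apply_moves --moves '[[[-0.001, 0, 0], 0], [[-0.001, 0, 0], 0], [[-0.001, 0, 0], 0], [[0, 0, 0], 0]]'

```text
time_s: 8.0
tcp_pos: [0.4999, 0.0385, 0.0851]
ee_rot: [[-0.994, -0.113, -0.001], [-0.113, 0.994, 0.0], [0.001, 0.0, -1.0]]
wrist_force: [-4.7, 3.3, -0.6]
gripper_width: 0.005
gripper_force: 1.9
```

apply_moves --moves '[[[-0.001, 0, 0], 0], [[-0.001, 0, 0], 0], [[0, 0, 0], 0]]'

```text
time_s: 8.25
tcp_pos: [0.5019, 0.0387, 0.0851]
ee_rot: [[-0.994, -0.113, -0.001], [-0.113, 0.994, 0.0], [0.001, 0.0, -1.0]]
wrist_force: [-4.5, 4.1, -0.8]
gripper_width: 0.002
gripper_force: 2.0
```

apply_moves --moves '[[[-0.001, 0, 0], 0], [[0, 0, 0], 0]]'

```text
time_s: 8.42
tcp_pos: [0.5028, 0.0388, 0.0851]
ee_rot: [[-0.994, -0.113, -0.001], [-0.113, 0.994, 0.0], [0.001, 0.0, -1.0]]
wrist_force: [-4.2, 2.2, -0.9]
gripper_width: 0.004
gripper_force: 2.0
```

apply_moves --moves '[[[-0.001, 0, 0], 0], [[0, 0, 0], 0]]'

```text
time_s: 8.58
tcp_pos: [0.5038, 0.0389, 0.0851]
ee_rot: [[-0.994, -0.113, -0.001], [-0.113, 0.994, 0.0], [0.001, 0.0, -1.0]]
wrist_force: [-5.1, 2.7, -0.7]
gripper_width: 0.007
gripper_force: 2.0
```

apply_moves --moves '[[[-0.001, 0, 0], 0], [[0, 0, 0], 0]]'

```text
time_s: 8.75
tcp_pos: [0.5042, 0.039, 0.0851]
ee_rot: [[-0.994, -0.113, -0.003], [-0.113, 0.994, -0.0], [0.003, 0.0, -1.0]]
wrist_force: [-4.7, 4.0, 0.3]
gripper_width: -0.002
gripper_force: 2.7
```

apply_moves --moves '[[[-0.001, 0, 0], 0], [[0, 0, 0], 0]]'

```text
time_s: 8.92
tcp_pos: [0.5043, 0.039, 0.0851]
ee_rot: [[-0.994, -0.113, -0.005], [-0.113, 0.994, -0.0], [0.005, 0.0, -1.0]]
wrist_force: [-7.3, 5.1, 2.4]
gripper_width: 0.009
gripper_force: 3.9
```

apply_moves --moves '[[[-0.001, 0, 0], 0], [[0, 0, 0], 0]]'

```text
time_s: 9.08
tcp_pos: [0.5043, 0.0389, 0.0851]
ee_rot: [[-0.994, -0.113, -0.007], [-0.113, 0.994, -0.001], [0.007, -0.0, -1.0]]
wrist_force: [-10.2, 5.1, 5.3]
gripper_width: 0.005
gripper_force: 5.1
```

apply_moves --moves '[[[0.02, 0, 0], 0], [[0.01, 0, -0.035], 0], [[0.01, 0, -0.04], 0], [[0.01, -0.025, -0.03], 0], [[0, -0.035, -0.02], 0]]' --hand 0.05

```text
time_s: 9.5
tcp_pos: [0.4661, -0.0256, 0.2152]
ee_rot: [[-0.993, -0.118, 0.009], [-0.118, 0.993, 0.001], [-0.009, -0.0, -1.0]]
wrist_force: [1.8, 0.5, 0.4]
gripper_width: 0.304
gripper_force: 0.0
```

apply_moves --moves '[[[0, -0.04, 0], 0], [[0, -0.04, 0], 0], [[0, 0, 0], 0]]'

```text
time_s: 9.75
tcp_pos: [0.4753, -0.111, 0.212]
ee_rot: [[-0.994, -0.107, 0.005], [-0.107, 0.994, -0.002], [-0.005, -0.003, -1.0]]
wrist_force: [1.0, 0.3, -1.0]
gripper_width: 0.516
gripper_force: 0.0
```

```bash
python3 m.py
```

```text
9.75 [ 0.4753 -0.111   0.212 ] [[-0.994, -0.107, 0.005], [-0.107, 0.994, -0.002], [-0.005, -0.003, -1.0]] [ 1.04  0.25 -0.97]
bolt_knob 0.84 [255.1 329.3] [ 0.6104 -0.1297  0.11  ]
keeper_mid 0.96 [298.7 291.3] [ 0.5957 -0.0827  0.052 ]
bolt 0.64 [263.4 322.1] [ 0.6451 -0.1222  0.052 ]
bolt 0.63 [257.2 289.4] [ 0.5986 -0.134   0.052 ]
shoe_grip [0.4813 0.0354 0.1109] [0.7, 1.2, 1.6, 0.8]
keeper_mid [ 0.602  -0.0812  0.0444] [0.4, 1.3, 1.5]
bolt [ 0.6001 -0.1345  0.0756] [12.0, 13.4, 24.7]
bolt_knob [ 0.6704 -0.1329  0.0348] [0.5, 0.5]
```

apply_moves --moves '[[[0.01, -0.04, 0], 0], [[0.01, -0.04, 0], 0], [[0, 0, 0], 0]]'

```text
time_s: 10.55
tcp_pos: [0.4621, -0.1911, 0.2105]
ee_rot: [[-0.994, -0.109, -0.001], [-0.109, 0.994, -0.001], [0.001, -0.001, -1.0]]
wrist_force: [0.9, 0.9, -0.8]
gripper_width: 0.575
gripper_force: 0.0
```

```bash
python3 m.py
```

```text
10.55 [ 0.4621 -0.1911  0.2105] [[-0.994, -0.109, -0.001], [-0.109, 0.994, -0.001], [0.001, -0.001, -1.0]] [ 0.87  0.88 -0.76]
bolt 0.92 [316.  304.9] [ 0.5968 -0.1389  0.052 ]
shoe_grip [0.4813 0.0354 0.1109] [0.7, 1.2, 1.6, 0.8]
keeper_mid [ 0.602  -0.0812  0.0444] [0.4, 1.3, 1.5]
bolt [ 0.5989 -0.1362  0.0706] [7.8, 9.3, 29.1, 12.9]
bolt_knob [ 0.6704 -0.1329  0.0348] [0.5, 0.5]
```

```bash
python3 - <<'E'
from h import *
import cv2
L=sorted(__import__('glob').glob("pics/w*.png"),key=__import__('os').path.getmtime)
print(L)
a=cv2.imread(L[-1])[230:370,230:430]
b=cv2.imread(L[-2])[230:370,180:380]
cv2.imwrite("pics/e.png",cv2.resize(np.vstack([a,b]),None,fx=2.1,fy=2.1,interpolation=2)) 
C={n:imaging.capture(n) for n in("scene","top")}
R={}
for t in("bolt_knob","shoe_grip","press"):
    for n,c in C.items():
        cv2.imwrite(f"pics/{n}1.png",c["frame"])
        q=models.place_of(c,t)
        if q: print(t,n,q[0]["confidence"],np.round(np.array(q[0]["at"])*[560,420],1),np.round(atz(ray(c,q[0]["at"]),.11),4));R.setdefault(t,[]).append(ray(c,q[0]["at"]))
import pickle
D=pickle.load(open("d.pkl","rb"));R.setdefault("bolt_knob",[]).extend(D["bolt_knob"])
for t in R: 
  if len(R[t])>1: x,e=tri(R[t]);print(t,np.round(x,4),e)
E
```

```text
['pics/wrist0.png', 'pics/w4.png', 'pics/w5.png', 'pics/w6.png', 'pics/w7.png', 'pics/w8.png', 'pics/w9.png']
bolt_knob top 0.48 [334.7 228.5] [ 0.603 -0.129  0.11 ]
shoe_grip scene 0.77 [270.6 199.9] [0.5303 0.0457 0.11  ]
shoe_grip top 0.6 [266.2 262.7] [0.5171 0.0422 0.11  ]
press scene 0.81 [275.8 248.7] [0.6713 0.0389 0.11  ]
press top 0.76 [261.6 230.6] [0.5967 0.0543 0.11  ]
bolt_knob [ 0.6022 -0.1272  0.1172] [0.6, 3.3, 2.9]
shoe_grip [0.5183 0.0448 0.0948] [2.6, 2.6]
press [0.6104 0.0527 0.0096] [3.1, 3.1]
```

View pics/e.png

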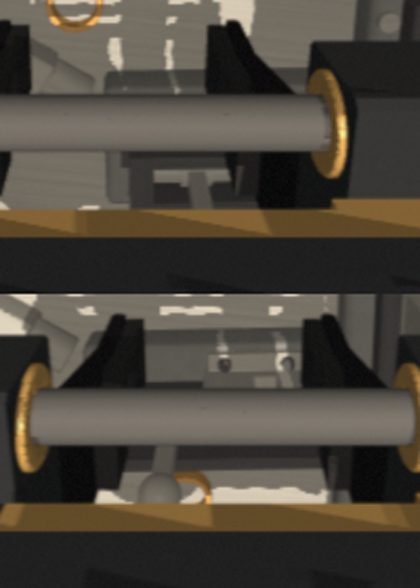

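Lower crop: ball at (160,487), stem rising from the bolt; consistent with ball near (0.604,-0.128,0.11). Moving over it and straddling along press y.

apply_moves --moves '[[[-0.037, 0.012, 0], 0], [[-0.037, 0.012, 0], 0], [[-0.037, 0.012, 0], 0], [[-0.037, 0.0116, 0], 0], [[0, 0, 0], 0]]'

```text
time_s: 11.92
tcp_pos: [0.6098, -0.1209, 0.2089]
ee_rot: [[-0.993, -0.116, 0.002], [-0.116, 0.993, -0.0], [-0.002, -0.001, -1.0]]
wrist_force: [-0.0, -0.7, 0.5]
gripper_width: 0.574
gripper_force: 0.0
```

apply_moves --moves '[[[0, 0, 0], 0], [[0, 0, 0], 0]]'

```text
time_s: 12.08
tcp_pos: [0.604, -0.1233, 0.2099]
ee_rot: [[-0.994, -0.113, -0.002], [-0.113, 0.994, 0.0], [0.002, 0.0, -1.0]]
wrist_force: [0.1, 0.1, -0.2]
gripper_width: 0.576
gripper_force: 0.0
```

```bash
python3 - <<'E'
from h import *
c=imaging.capture("wrist");d=imaging.capture("scene"); s=r.sense(); print(np.round(s["tcp_pos"],4),s["ee_rot"][0])
for k in(c,d):
  for q in models.place_of(k,"bolt_knob")[:2]: print(q["confidence"],np.round(np.array(q["at"])*[560,420]),np.round(atz(ray(k,q["at"]),.11),4))
a=c["frame"];b=cv2.resize(d["frame"][190:290,130:270],None,fx=4,fy=4,interpolation=2)
cv2.imwrite("pics/f.png",np.vstack([a[220:420],np.pad(b[:,:560],((0,0),(0,0),(0,0)))]))
E
```

```text
[ 0.6035 -0.1238  0.2108] [-9.93634318e-01 -1.12653165e-01 -3.25479262e-04]
0.69 [283. 215.] [ 0.6086 -0.126   0.11  ]
0.59 [202. 237.] [ 0.6188 -0.1264  0.11  ]
```

View pics/f.png

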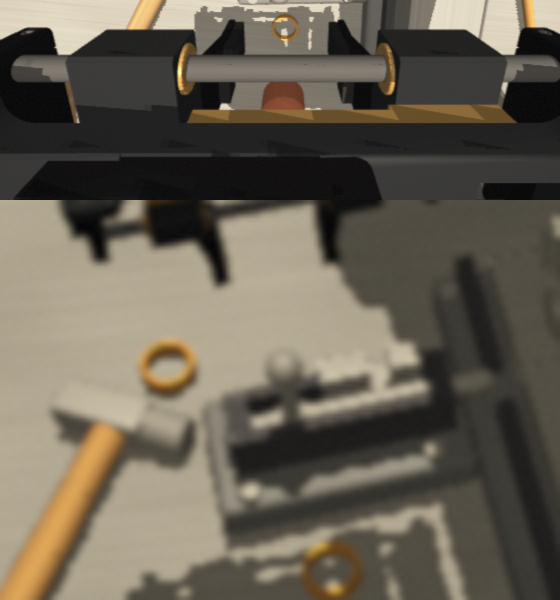

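The scene crop shows the ball at (284,365), i.e. pixel (201,231), a little above the network's (202,237).

```bash
python3 - <<'E'
from h import *
d=imaging.capture("scene")
c=imaging.capture("wrist")
w=c["frame"][150:260,200:360]
cv2.imwrite("pics/g.png",cv2.resize(w,None,fx=4,fy=4,interpolation=2))
q=models.place_of(c,"bolt_knob")
a=ray(d,[201/560,231.3/420]); print(atz(a,.11)); 
t=imaging.capture("top"); b=ray(t,[335/560,228.0/420]); print(atz(b,.11))
print(tri([a,b]))
if q: e=ray(c,q[0]["at"]);print(q[0]["at"],atz(e,.11),tri([a,b,e]))
E
```

```text
[ 0.60232415 -0.12800639  0.11      ]
[ 0.60419162 -0.12979661  0.11      ]
(array([ 0.603887  , -0.12857948,  0.11251812]), [0.8, 0.8])
[0.5012, 0.5093] [ 0.6080142  -0.12851247  0.11      ] (array([ 0.60511875, -0.12841598,  0.11475863]), [0.9, 1.7, 1.4])
```

View pics/g.png

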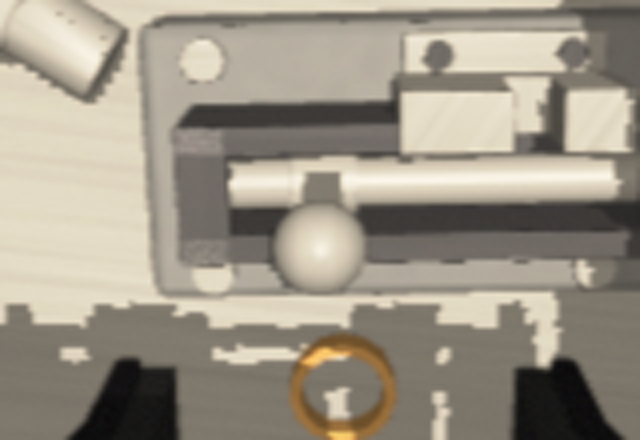

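```bash
python3 - <<'E'
from h import *
c=imaging.capture("wrist"); f=lambda u,v,z:atz(ray(c,[(200+u/4)/560,(150+v/4)/420]),z)
yv=np.array([-.1125,.9937,0])
print("ball",[np.round(f(320,247,z),4) for z in(.108,.112)])
st=f(323,190,.062); print("stem",st)
for z in(.065,.07,.075,.08): 
    n=f(540,120,z); w=(f(565,120,z)-f(515,120,z))@yv; print(z,np.round(n,4),"width",w,"dy",(n-st)@yv,"dy ball",(n-f(320,247,.11))@yv)
E
```

```text
ball [array([ 0.6069, -0.1291,  0.108 ]), array([ 0.6057, -0.1292,  0.112 ])]
stem [ 0.60448373 -0.12941793  0.062     ]
0.065 [ 0.5783 -0.0745  0.065 ] width 0.013211890471502542 dy 0.05747126110968892 dy ball 0.05738341961394267
0.07 [ 0.5775 -0.0755  0.07  ] width 0.012997340374432412 dy 0.05662673881352637 dy ball 0.05653889731778012
0.075 [ 0.5767 -0.0764  0.075 ] width 0.012782790277362297 dy 0.055782216517363814 dy ball 0.055694375021617566
0.08 [ 0.5759 -0.0774  0.08  ] width 0.012568240180292154 dy 0.05493769422120126 dy ball 0.05484985272545501
```

apply_moves --moves '[[[0, -0.0045, 0.03], 0], [[0, 0, 0.03], 0], [[0, 0, 0.03], 0], [[0, 0, 0.025], 0], [[0, 0, 0], 0]]'

```text
time_s: 12.95
tcp_pos: [0.6009, -0.1275, 0.0899]
ee_rot: [[-0.994, -0.112, -0.011], [-0.112, 0.994, 0.001], [0.011, 0.002, -1.0]]
wrist_force: [-0.7, 0.5, -1.1]
gripper_width: 0.576
gripper_force: 0.0
```

apply_moves --moves '[[[-0.004, 0, 0], 0], [[0, 0, 0], 0], [[0, 0, 0], 0], [[0, 0, 0], 0]]' --hand 0.0205

```text
time_s: 13.28
tcp_pos: [0.6102, -0.1273, 0.0977]
ee_rot: [[-0.994, -0.114, 0.004], [-0.114, 0.994, -0.0], [-0.004, -0.0, -1.0]]
wrist_force: [1.0, -0.9, 0.4]
gripper_width: 0.355
gripper_force: 0.0
```

apply_moves --moves '[[[0, 0, 0], 0], [[0, 0, 0], 0], [[0, 0, 0], 0]]'

```text
time_s: 13.53
tcp_pos: [0.6098, -0.128, 0.097]
ee_rot: [[-0.994, -0.114, 0.003], [-0.114, 0.994, -0.001], [-0.003, -0.002, -1.0]]
wrist_force: [0.7, -2.7, 2.1]
gripper_width: 0.245
gripper_force: 2.4
```

apply_moves --moves '[[[0, 0, 0], 0], [[0, 0, 0], 0]]'

```text
time_s: 13.7
tcp_pos: [0.6098, -0.1279, 0.0969]
ee_rot: [[-0.994, -0.114, 0.002], [-0.114, 0.994, -0.001], [-0.002, -0.001, -1.0]]
wrist_force: [-0.2, -2.3, 5.7]
gripper_width: 0.235
gripper_force: 10.9
```

apply_moves --moves '[[[0, 0.004, 0], 0], [[0, 0.006, 0], 0], [[0, 0.006, 0], 0], [[0, 0.004, 0], 0], [[0, 0, 0], 0]]'

```text
time_s: 14.12
tcp_pos: [0.6073, -0.1071, 0.0969]
ee_rot: [[-0.993, -0.114, 0.002], [-0.114, 0.993, -0.0], [-0.002, -0.001, -1.0]]
wrist_force: [-0.9, -0.5, 6.9]
gripper_width: 0.239
gripper_force: 12.4
```

apply_moves --moves '[[[0, 0.004, -0.001], 0], [[0, 0.006, 0], 0], [[0, 0.006, 0], 0], [[0, 0.004, 0], 0], [[0, 0, 0], 0]]'

```text
time_s: 14.53
tcp_pos: [0.6044, -0.0864, 0.0969]
ee_rot: [[-0.993, -0.114, 0.0], [-0.114, 0.993, 0.0], [-0.0, 0.0, -1.0]]
wrist_force: [-0.8, -0.5, 5.8]
gripper_width: 0.239
gripper_force: 12.4
```

apply_moves --moves '[[[0, 0.004, -0.001], 0], [[0.003, 0, -0.001], 0], [[0.003, 0, 0], 0], [[0.003, 0, 0], 0], [[0, 0, 0], 0]]'

```text
time_s: 14.95
tcp_pos: [0.5933, -0.084, 0.0969]
ee_rot: [[-0.994, -0.112, -0.003], [-0.112, 0.994, 0.001], [0.003, 0.002, -1.0]]
wrist_force: [2.0, 1.7, -6.8]
gripper_width: 0.239
gripper_force: 12.4
```

apply_moves --moves '[[[0.002, 0, 0.0002], 0], [[0.002, 0, 0.0005], 0], [[0, 0, 0], 0]]'

```text
time_s: 15.2
tcp_pos: [0.5902, -0.0845, 0.0968]
ee_rot: [[-0.994, -0.113, -0.002], [-0.113, 0.994, 0.001], [0.001, 0.001, -1.0]]
wrist_force: [2.1, 3.1, -9.6]
gripper_width: 0.233
gripper_force: 12.4
```

apply_moves --moves '[[[0.001, 0, 0.002], 0], [[0.001, 0, 0.0005], 0], [[0, 0, 0], 0]]'

```text
time_s: 15.45
tcp_pos: [0.5897, -0.0851, 0.0965]
ee_rot: [[-0.994, -0.114, 0.002], [-0.114, 0.994, 0.0], [-0.002, -0.0, -1.0]]
wrist_force: [1.5, 3.1, -1.7]
gripper_width: 0.235
gripper_force: 12.4
```

apply_moves --moves '[[[0.001, 0, 0.0005], 0], [[0.001, 0, 0.0005], 0], [[0, 0, 0], 0]]'

```text
time_s: 15.7
tcp_pos: [0.5875, -0.0856, 0.0957]
ee_rot: [[-0.994, -0.114, 0.002], [-0.114, 0.994, -0.0], [-0.002, -0.001, -1.0]]
wrist_force: [-0.6, 2.7, 5.2]
gripper_width: 0.243
gripper_force: 12.4
```

apply_moves --moves '[[[0.001, 0, 0], 0], [[0.001, 0, 0.0003], 0], [[0, 0, 0], 0]]'

```text
time_s: 15.95
tcp_pos: [0.5849, -0.086, 0.0949]
ee_rot: [[-0.994, -0.113, 0.0], [-0.113, 0.994, -0.0], [-0.0, -0.0, -1.0]]
wrist_force: [-1.0, 3.2, 6.6]
gripper_width: 0.242
gripper_force: 12.4
```

apply_moves --moves '[[[0.001, 0, 0.0003], 0], [[0.001, 0, 0.0003], 0], [[0, 0, 0], 0]]'

```text
time_s: 16.2
tcp_pos: [0.5828, -0.0863, 0.0941]
ee_rot: [[-0.994, -0.113, -0.0], [-0.113, 0.994, -0.0], [0.0, -0.0, -1.0]]
wrist_force: [-0.6, 2.0, 5.4]
gripper_width: 0.238
gripper_force: 12.4
```

apply_moves --moves '[[[0.001, 0, 0.0004], 0], [[0, 0, 0], 0]]'

```text
time_s: 16.37
tcp_pos: [0.5817, -0.0864, 0.0936]
ee_rot: [[-0.994, -0.113, -0.0], [-0.113, 0.994, -0.0], [0.0, -0.0, -1.0]]
wrist_force: [-0.3, 1.4, 5.6]
gripper_width: 0.237
gripper_force: 12.4
```

apply_moves --moves '[[[0.001, 0, 0.0004], 0], [[0, 0, 0], 0]]'

```text
time_s: 16.53
tcp_pos: [0.581, -0.0865, 0.0933]
ee_rot: [[-0.994, -0.114, 0.0], [-0.114, 0.994, -0.0], [-0.0, -0.0, -1.0]]
wrist_force: [0.1, 3.0, 5.3]
gripper_width: 0.242
gripper_force: 12.4
```

apply_moves --moves '[[[0.001, 0, 0.0002], 0], [[0, 0, 0], 0]]'

```text
time_s: 16.7
tcp_pos: [0.5805, -0.0866, 0.0932]
ee_rot: [[-0.994, -0.113, 0.001], [-0.113, 0.994, -0.0], [-0.001, -0.001, -1.0]]
wrist_force: [-0.4, 2.2, 5.4]
gripper_width: 0.239
gripper_force: 12.4
```

apply_moves --moves '[[[0.001, 0, 0.0002], 0], [[0, 0, 0], 0]]'

```text
time_s: 16.87
tcp_pos: [0.58, -0.0866, 0.0929]
ee_rot: [[-0.994, -0.114, 0.002], [-0.114, 0.994, -0.0], [-0.002, -0.001, -1.0]]
wrist_force: [0.9, 1.2, 5.3]
gripper_width: 0.24
gripper_force: 12.4
```

apply_moves --moves '[[[0, 0.002, 0], 0], [[0, 0.002, 0], 0], [[0, 0.002, 0], 0], [[0, 0, 0], 0]]'

```text
time_s: 17.2
tcp_pos: [0.579, -0.0821, 0.0928]
ee_rot: [[-0.994, -0.114, 0.001], [-0.114, 0.994, -0.002], [-0.001, -0.003, -1.0]]
wrist_force: [2.5, -4.1, 4.9]
gripper_width: 0.236
gripper_force: 12.4
```

apply_moves --moves '[[[0, 0.001, 0], 0], [[0, 0.001, 0], 0], [[0, 0, 0], 0]]'

```text
time_s: 17.45
tcp_pos: [0.5785, -0.0802, 0.0927]
ee_rot: [[-0.994, -0.113, 0.0], [-0.113, 0.994, -0.002], [0.0, -0.002, -1.0]]
wrist_force: [1.9, -3.9, 4.6]
gripper_width: 0.238
gripper_force: 12.4
```

apply_moves --moves '[[[0, 0.001, 0], 0], [[0, 0, 0], 0]]'

```text
time_s: 17.62
tcp_pos: [0.5781, -0.0791, 0.0925]
ee_rot: [[-0.994, -0.113, -0.0], [-0.113, 0.994, -0.002], [0.001, -0.002, -1.0]]
wrist_force: [1.3, -5.3, 4.9]
gripper_width: 0.237
gripper_force: 12.4
```

apply_moves --moves '[[[0.0005, 0.001, 0], 0], [[0, 0, 0], 0]]'

```text
time_s: 17.78
tcp_pos: [0.5766, -0.0774, 0.092]
ee_rot: [[-0.994, -0.113, -0.002], [-0.113, 0.994, -0.001], [0.002, -0.001, -1.0]]
wrist_force: [-0.4, -2.5, 4.3]
gripper_width: 0.24
gripper_force: 12.4
```

apply_moves --moves '[[[0.0005, 0.001, 0], 0], [[0, 0, 0], 0]]'

```text
time_s: 17.95
tcp_pos: [0.5759, -0.0759, 0.0918]
ee_rot: [[-0.994, -0.113, -0.002], [-0.113, 0.994, -0.0], [0.002, -0.0, -1.0]]
wrist_force: [0.1, -2.5, 3.0]
gripper_width: 0.241
gripper_force: 12.4
```

apply_moves --moves '[[[0.0005, 0.001, 0], 0], [[0, 0, 0], 0]]'

```text
time_s: 18.12
tcp_pos: [0.5757, -0.0746, 0.0918]
ee_rot: [[-0.994, -0.113, -0.001], [-0.113, 0.994, 0.0], [0.001, 0.0, -1.0]]
wrist_force: [0.7, -2.5, 1.6]
gripper_width: 0.238
gripper_force: 12.4
```

apply_moves --moves '[[[0.001, 0, 0.0004], 0], [[0.001, 0, 0.0004], 0], [[0, 0, 0], 0]]'

```text
time_s: 18.37
tcp_pos: [0.5741, -0.0748, 0.0911]
ee_rot: [[-0.994, -0.113, -0.0], [-0.113, 0.994, 0.0], [0.0, 0.0, -1.0]]
wrist_force: [1.5, -1.6, 0.5]
gripper_width: 0.241
gripper_force: 12.4
```

apply_moves --moves '[[[0.0017, 0, 0.0008], 0], [[0.0017, 0, 0.0009], 0], [[0.0017, 0, 0.001], 0], [[0, 0, 0], 0]]'

```text
time_s: 18.7
tcp_pos: [0.5687, -0.0754, 0.0883]
ee_rot: [[-0.994, -0.113, -0.001], [-0.113, 0.994, 0.0], [0.001, 0.0, -1.0]]
wrist_force: [2.6, -1.6, -2.4]
gripper_width: 0.238
gripper_force: 12.4
```

apply_moves --moves '[[[0.0024, 0, 0.0016], 0], [[0.0024, 0, 0.0017], 0], [[0, 0, 0], 0]]'

```text
time_s: 18.95
tcp_pos: [0.5637, -0.076, 0.0849]
ee_rot: [[-0.994, -0.113, -0.001], [-0.113, 0.994, 0.0], [0.001, 0.0, -1.0]]
wrist_force: [1.5, -2.0, -2.6]
gripper_width: 0.237
gripper_force: 12.4
```

Going down freely in the notch. Continuing the arc.

apply_moves --moves '[[[0.0022, 0, 0.0019], 0], [[0.0022, 0, 0.002], 0], [[0.002, 0, 0.002], 0], [[0.002, 0, 0.0022], 0], [[0, 0, 0], 0]]'

```text
time_s: 19.37
tcp_pos: [0.5551, -0.0771, 0.0768]
ee_rot: [[-0.994, -0.113, -0.002], [-0.113, 0.994, -0.0], [0.002, 0.0, -1.0]]
wrist_force: [0.8, -2.7, -1.3]
gripper_width: 0.236
gripper_force: 12.4
```

apply_moves --moves '[[[0.0018, 0, 0.0024], 0], [[0.0018, 0, 0.0024], 0], [[0.0015, 0, 0.0025], 0], [[0.0015, 0, 0.0025], 0], [[0, 0, 0], 0]]'

```text
time_s: 19.78
tcp_pos: [0.5484, -0.0778, 0.0667]
ee_rot: [[-0.994, -0.113, -0.002], [-0.113, 0.994, -0.0], [0.002, 0.0, -1.0]]
wrist_force: [-0.6, -3.4, -0.8]
gripper_width: 0.24
gripper_force: 12.4
```

apply_moves --moves '[[[0.0013, 0, 0.0026], 0], [[0.0013, 0, 0.0026], 0], [[0.001, 0, 0.0027], 0], [[0.001, 0, 0.0027], 0], [[0, 0, 0], 0]]'

```text
time_s: 20.2
tcp_pos: [0.5442, -0.0783, 0.0561]
ee_rot: [[-0.994, -0.113, -0.001], [-0.113, 0.994, 0.0], [0.001, 0.0, -1.0]]
wrist_force: [-1.2, -3.2, -0.3]
gripper_width: 0.24
gripper_force: 12.4
```

apply_moves --moves '[[[0.0008, 0, 0.0028], 0], [[0.0008, 0, 0.0028], 0], [[0.0005, 0, 0.002], 0], [[0, 0, 0], 0]]'

```text
time_s: 20.53
tcp_pos: [0.5426, -0.0785, 0.0487]
ee_rot: [[-0.994, -0.113, -0.001], [-0.113, 0.994, 0.0], [0.001, 0.0, -1.0]]
wrist_force: [-2.1, -3.4, -0.6]
gripper_width: 0.237
gripper_force: 12.4
```

apply_moves --moves '[[[0.0003, 0, 0.0015], 0], [[0.0003, 0, 0.0015], 0], [[0, 0, 0.001], 0], [[0, 0, 0], 0]]'

```text
time_s: 20.87
tcp_pos: [0.5422, -0.0785, 0.0451]
ee_rot: [[-0.994, -0.113, -0.0], [-0.113, 0.994, 0.0], [0.0, 0.0, -1.0]]
wrist_force: [-0.9, -3.7, -0.0]
gripper_width: 0.237
gripper_force: 12.4
```

apply_moves --moves '[[[0, 0, 0.001], 0], [[0, 0, 0], 0]]'

```text
time_s: 21.03
tcp_pos: [0.5421, -0.0785, 0.0442]
ee_rot: [[-0.994, -0.113, -0.0], [-0.113, 0.994, -0.0], [0.0, 0.0, -1.0]]
wrist_force: [-1.4, -3.2, 1.5]
gripper_width: 0.241
gripper_force: 12.4
```

apply_moves --moves '[[[0, 0, 0.001], 0], [[0, 0, 0], 0]]'

```text
time_s: 21.2
tcp_pos: [0.5421, -0.0785, 0.0432]
ee_rot: [[-0.994, -0.113, -0.0], [-0.113, 0.994, 0.0], [0.0, 0.0, -1.0]]
wrist_force: [-2.2, -4.1, -0.6]
gripper_width: 0.241
gripper_force: 12.4
```

apply_moves --moves '[[[0, 0, 0.001], 0], [[0, 0, 0], 0]]'

```text
time_s: 21.37
tcp_pos: [0.542, -0.0785, 0.0421]
ee_rot: [[-0.994, -0.113, -0.001], [-0.113, 0.994, 0.0], [0.001, 0.0, -1.0]]
wrist_force: [-2.3, -3.6, 1.2]
gripper_width: 0.236
gripper_force: 12.4
```

apply_moves --moves '[[[0, 0, 0.001], 0], [[0, 0, 0], 0]]'

```text
time_s: 21.53
tcp_pos: [0.5421, -0.0786, 0.0414]
ee_rot: [[-0.994, -0.113, -0.001], [-0.113, 0.994, -0.0], [0.001, -0.0, -1.0]]
wrist_force: [-2.5, -3.0, 2.4]
gripper_width: 0.241
gripper_force: 12.4
```

apply_moves --moves '[[[0, 0, 0.001], 0], [[0, 0, 0], 0]]'

```text
time_s: 21.7
tcp_pos: [0.5422, -0.0786, 0.0411]
ee_rot: [[-0.994, -0.114, -0.0], [-0.114, 0.994, -0.0], [0.0, -0.0, -1.0]]
wrist_force: [-4.4, -3.2, 6.6]
gripper_width: 0.24
gripper_force: 12.4
```

apply_moves --moves '[[[0, 0, 0], 0], [[0, 0, 0], 0], [[0, 0, 0], 0]]' --hand 0.034

```text
time_s: 21.95
tcp_pos: [0.5437, -0.0779, 0.0405]
ee_rot: [[-0.994, -0.114, 0.003], [-0.114, 0.994, 0.001], [-0.003, 0.0, -1.0]]
wrist_force: [0.3, 0.3, 0.5]
gripper_width: 0.36
gripper_force: 0.0
```

apply_moves --moves '[[[0, 0, -0.005], 0], [[0, 0, -0.01], 0], [[0, 0, -0.02], 0], [[0, 0, -0.03], 0], [[0, 0, -0.03], 0]]'

```text
time_s: 22.37
tcp_pos: [0.5422, -0.0784, 0.1367]
ee_rot: [[-0.994, -0.114, -0.001], [-0.114, 0.994, -0.0], [0.001, -0.0, -1.0]]
wrist_force: [0.9, 0.3, 0.4]
gripper_width: 0.392
gripper_force: 0.0
```

apply_moves --moves '[[[0.02, 0, -0.03], 0], [[0.03, 0, -0.02], 0], [[0.01, -0.03, -0.02], 0], [[0, 0, 0], 0], [[0, 0, 0], 0]]'

```text
time_s: 22.78
tcp_pos: [0.4866, -0.1157, 0.2078]
ee_rot: [[-0.994, -0.112, 0.005], [-0.112, 0.994, 0.001], [-0.006, -0.0, -1.0]]
wrist_force: [0.2, -0.2, -0.1]
gripper_width: 0.39
gripper_force: 0.0
```

```bash
python3 - <<'E'
from h import *
c=imaging.capture("wrist");d=imaging.capture("scene");t=imaging.capture("top"); s=r.sense(); print(s["time_s"],np.round(s["tcp_pos"],4))
R=[]
for k in(c,d,t):
  for q in models.place_of(k,"bolt_knob")[:1]: R.append(ray(k,q["at"]));print(q["confidence"],np.round(np.array(q["at"])*[560,420]),np.round(atz(ray(k,q["at"]),.056),4))
if len(R)>1: print(tri(R))
a=cv2.resize(c["frame"],(400,300));b=cv2.resize(d["frame"][170:290,150:310],(400,300));e=cv2.resize(t["frame"][190:280,240:360],(400,300))
cv2.imwrite("pics/z.png",np.vstack([np.hstack([a,b]),np.hstack([e,e*0])]))
E
```

```text
22.9333 [ 0.486  -0.1147  0.2049]
0.6 [311. 246.] [ 0.5423 -0.0807  0.056 ]
0.71 [222. 222.] [ 0.5422 -0.0775  0.056 ]
(array([ 0.54229866, -0.07906742,  0.05568206]), [1.6, 1.6])
```

View pics/z.png

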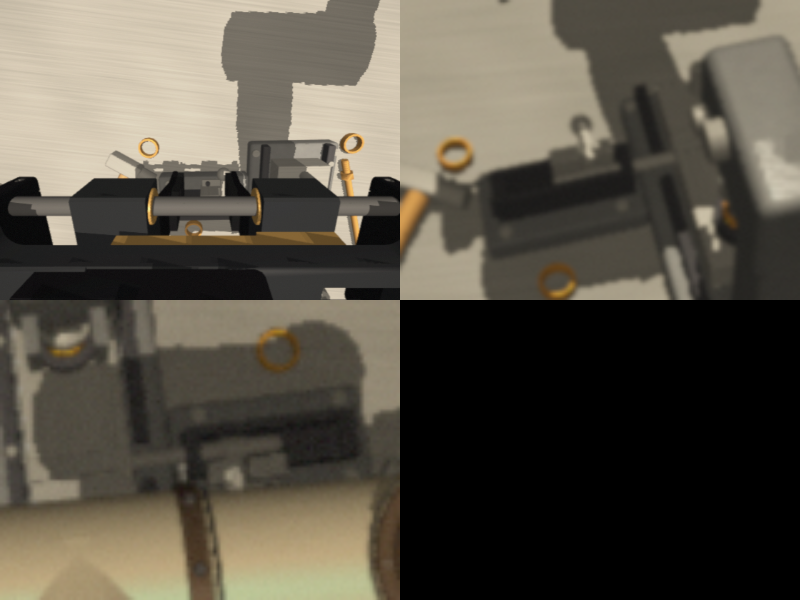

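The scene view (top right, ball near (583,125)) shows the handle lying down in the notch. Triangulation puts the ball at z = 0.0557, which matches the 56 mm for fully down. The bolt is in the shoe and the arm is clear, so I'm handing in.

```bash
python3 -c "
from station import r
print(r.finish_job())"
```

```text
the job is handed in; nothing more can be done
None
```

The job is handed in: the shoe is pushed home against its stop, the bolt is slid about 57 mm into it, and the handle is fully down in the keeper notch (ball measured at 55.7 mm against the stated 56); it took about 23 s of the 72 s, and no verdict was returned.

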